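# Rock the gate over and feed the corrector ball to the empty tray

## Task

The brass rocking gate is tipped towards the tray that already holds two steel corrector balls. Press it over with a fingertip as far as it goes, so that it slopes down to the empty tray, and only then push the ball waiting on the high ledge forward over the front edge, so that it runs by itself down the feed chute, along the gate and into the empty tray. Pick nothing up, do not help the ball once it is rolling, and leave the other things lying where they are.

Things in the scene. Friction and masses are not known exactly. Their poses are not given: they have to be found in the camera images.
- rig: Fixed wooden sorting rig. Origin: on the table straight below the middle of the gate's pivot; x level along the feed chute the way the ball rolls (away from the robot), y to the left tray, z up. Base 6 mm thick, x -130 to +70, y -200 to +200 mm. A high ledge (x -125 to -85 mm) leads to the feed chute, sloping down to x -17 mm (floor 90 mm high); an outlet chute runs from each gate end to a tray.
- gate (a joint): Brass rocking gate: trough 170 mm along the rig's y, 38 mm wide, pivot (along rig x) 65 mm above the table. Tilt in rad: -0.25 = fully over to the right (-y end low), +0.25 = fully over to the left; stops at both. Starts near the right stop. Stays where it is left by pivot friction; about 1.5 N down on a pad moves it. A backstop at its middle rises 46 mm above the pivot.
- pad_left (a point): Centre of the top face of the left press pad: flat brass tab 42 mm (rig x) by 40 mm (rig y), on the far (+x) side of the trough near its +y end, 42 mm in x and 62 mm in y from the pivot. It moves with the gate: about 102 mm above the table with the gate over to the right, 71 mm when fully over to the left.
- pad_right (a point): Centre of the top face of the same kind of pad near the gate's -y (right) end.
- ledge (a point): Centre of the ledge floor, 101 mm above the table, below the waiting ball; axes as the rig's. The floor leans back 0.1 rad, rising to 103 mm at its front edge 20 mm ahead (+x), where the feed chute starts; a low brass bar behind keeps the ball. Side walls here and along the chute (inside 32 mm apart) rise 6 mm above the floor. The ledge ends 20 mm behind this point (-x), open, free space beyond.
- ball: Waiting steel ball, 24 mm diameter, about 57 g; origin at its centre. Starts at rest on the ledge, centre 113 mm above the table and 105 mm behind (-x of) the pivot. A light push (about 1 N) from behind along the rig's +x for some 20 mm takes it over the ledge's front edge; then it rolls away by itself, but short of that it rolls back.
- ball_b: One of two like steel balls, 24 mm, lying in the right tray at the start; origin at its centre.
- ball_c: The other steel ball in the right tray; origin at its centre.
- tray_left (a point): Middle of the felt floor of the left tray (rig +y), empty at the start: 70 mm (rig x) by 74 mm (rig y) inside, floor about 10 mm above the table, walls 36 mm high, outer end 52 mm.
- tray_right (a point): Middle of the floor of the right tray (rig -y), same size, holding two balls.
- compass: Bystander: silver pocket compass, 50 mm diameter, 15 mm thick, lying on the table; origin at the centre of its underside.
- disc: Bystander: round black ebony reference disc, 48 mm diameter, 10 mm thick; origin at the centre of its underside.
- driver: Bystander: small steel screwdriver, 120 mm long, lying on the table along its own x; origin on its underside.

How it is judged:
By the outcome, as a careful person would: the job done as asked, in the order asked, and still so for the second after the job is handed in, with the robot touching nothing.
It also fails if it takes over 42 s, if anything falls off the work surface, if the arm or the gripper's body presses on something with over 40 N, if the wrist force passes 120 N, or if a joint passes its speed limit or range.

## Robot

A 7-joint arm with a two-finger parallel gripper is mounted at the origin on the work surface. World frame = base frame: x ahead of the robot, y to its left, z up, the work surface at z = 0. Lengths are in m, angles in rad, forces in N, time in s.
With the tool pointing down it reaches from about 0.425 to 0.875 m from the base axis. Payload 9.9 kg.
Tool frame: the origin (TCP) lies at the very end of the fingers, on their centre line; the grasp point (between the pads) lies 19 mm behind it; z points along the fingers, x is the direction in which the jaws open and shut, and the axes are right-handed (so a half turn about z gives the same grasp; the last joint's range is limited). The gripper opens to 85 mm and grips with 20 to 120 N. Pads are 22 mm wide; open, the fingers measure 114 mm over their backs; the gripper's body (76 mm by 85 mm) begins 54 mm behind the grasp point. The pads swing forward as they close: fully open they stand 13 mm farther back than shut.
Start: joints at [-1.292, 0.576, 0.025, 1.437, -0.015, 1.129, -0.057], TCP at [0.24, 0.631, 0.231] pointing down, gripper open.
Joint ranges: [-2.76, 2.76], [-0.34, 2.15], [-1.52, 1.57], [0.19, 2.46], [-1.09, 4.23], [0.17, 1.99], [-2.82, 2.82]. Speed limits (rad/s): [2.22, 2.22, 3.01, 3.01, 3.14, 3.14, 3.14].

## Interface

Orientations are given as a unit quaternion [w, x, y, z].
In Python, from bench import bot, get_image, camera_params, workorder gives the robot as it stands.
- The arm moves only by the tool send_rows, never from a script. Its argument "plan" is a list of rows, each an object of numbers: "dx", "dy", "dz": the shift along the tool's x, y, z in m; "wx", "wy", "wz": the turn, a rotation vector about the tool's x, y, z in degrees; "grip": the opening, from 0 (shut) to 1 (fully open). A call has 1 to 8 rows; each row shifts and turns the pose as measured when the row begins, along the tool's axes as they then stand; what a row does not reach is not made up. A row lasts 1/12 s, in which the tool goes at most 41.7 mm and 7.16 degrees, less where a joint would pass 70% of its speed; a pose out of reach is approached as far as the arm can. A call is refused whole if a number of a shift passes 0.0417 or a number of a turn 7.16, either way. A call with a gripper value outside its range is refused whole. The fingers move at their own pace and stop on an object; the grip force is fixed at half the most. Time passes only in rows, so rows that do not move let the fingers close. It gives the time, the measured TCP pose, the force and the opening at its end, in the units of the state.
- bot.sense(): the state, without advancing time (a new reading comes with each control period).
- get_image(name): name is "side" or "top"; returns the picture (384x512x3 uint8, blue, green, red); there is no depth.
- camera_params(name): a dict with "fx", "fy", "cx", "cy" (pixels), "extrinsics" (4x4, takes a point from world to camera coordinates). Camera axes: x right, y up, looking along -z (the intrinsics and any distortion apply to the point x, -y, -z); pixel columns grow to the right and rows downward; lengths in m; the calibration is good to about 2 mm. A picture is of the moment at which its call begins. camera_params takes no time and is no camera call.
- workorder.job_done(): hands the job in, once; it reports no verdict.
The state is a dict: "t": time; "q": joint angles; "qd": joint speeds; "joint_efforts": joint torques, N m; "tool_pos": TCP position; "eef_rot": TCP orientation; "wrist_force": force on the tool from outside, world axes, zero at the start; "torque": the same for the moment, N m; "grip_width": finger opening in m.
Only numpy, scipy, OpenCV 4.12 (cv2) and the standard library are available. Lean on these libraries where they do the work, as an engineer would, in place of code of your own. Each camera call takes 0.05 s, during which the arm holds its last target. There are 200 camera calls.

## Working session

There is one attempt and no reset: what is moved stays moved. The work goes in short steps, Python scripts to look and compute and a tool call to move; the robot and the scene stay as the last step left them, time stands still between calls to the robot, and variables do not carry over. Pictures are saved under pics/ and viewed, about 8 in all and at most 12, crops included, and the job is handed in when it is done.

Besides the shell and the picture viewer there is one more tool, called after "Call:" by a JSON object that holds its "api" and its "payload", one argument or row to a line. send_rows: Moves the arm, as the interface text tells. Its arguments: {"type":"object","properties":{"plan":{"type":"array","items":{"type":"object","properties":{"dx":{"type":"number"},"dy":{"type":"number"},"dz":{"type":"number"},"wx":{"type":"number"},"wy":{"type":"number"},"wz":{"type":"number"},"grip":{"type":"number"}}}}},"required":["plan"]}

```bash
mkdir -p pics; ls; python3 - <<'E'
from bench import bot,get_image,camera_params
import cv2
for n in("top","side"):
    cv2.imwrite(f"pics/{n}0.png",get_image(n)); p=camera_params(n); print(n,{k:(v if k!="extrinsics" else __import__("numpy").round(v,4).tolist()) for k,v in p.items()})
s=bot.sense();print(s)
E
```

```text
pics
top {'fx': 387.8579716660924, 'fy': 387.8579716660924, 'cx': 248.65981093324584, 'cy': 195.61754738120396, 'extrinsics': [[0.0298, -0.9996, -0.0037, 0.0188], [0.9967, 0.0294, 0.0755, -0.5788], [-0.0754, -0.0059, 0.9971, -0.6894], [0.0, 0.0, 0.0, 1.0]]}
side {'fx': 406.0951945653561, 'fy': 406.0951945653561, 'cx': 251.3776711899443, 'cy': 192.7768035965426, 'extrinsics': [[0.9894, -0.1449, -0.006, -0.5739], [0.1111, 0.7307, 0.6737, -0.1531], [-0.0932, -0.6672, 0.739, -0.6661], [0.0, 0.0, 0.0, 1.0]]}
{'t': 0.1, 'q': array([-1.2917606 ,  0.57648248,  0.02485344,  1.43781281, -0.01500685,
        1.1290487 , -0.05651066]), 'qd': array([-1.09244800e-03, -2.86891734e-03,  6.50602124e-05, -5.06469977e-04,
        1.83097492e-03, -3.27098463e-04,  3.63291610e-04]), 'joint_efforts': array([ 5.44368813e-03, -7.67310834e+01,  2.25765333e+00, -2.86610806e+01,
        1.58615818e-02,  8.71374446e-03,  2.19508320e-05]), 'tool_pos': array([0.23942193, 0.63066342, 0.23050985]), 'eef_rot': array([ 4.76607882e-04,  8.23077425e-01,  5.67928639e-01, -6.21649746e-04]), 'wrist_force': array([0.46648615, 0.50189907, 0.46781355]), 'torque': array([0.01556052, 0.0141486 , 0.0164958 ]), 'grip_width': 0.08557558611973715}
```

View pics/top0.png

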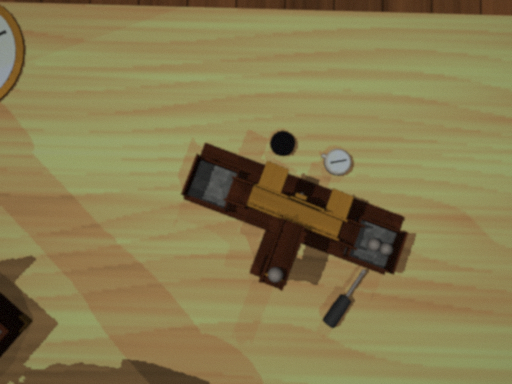

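View pics/side0.png

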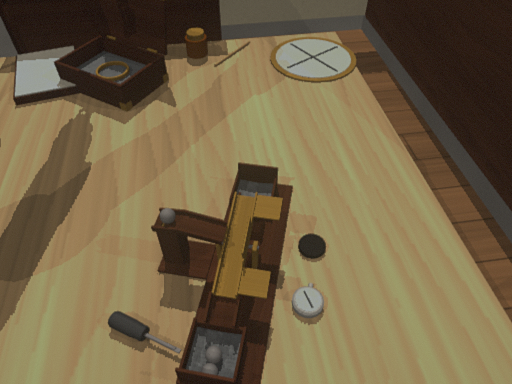

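The top view shows the ball at (276,274), the left pad at about (275,177), the right pad at about (340,205), the empty tray at (212,183) and the full tray at (375,243). In the side view the ball is at (168,215), the left pad at (267,208) and the right pad at (255,283).

```bash
cat > h.py <<'E'
import numpy as np,cv2
from bench import bot,get_image,camera_params
def ray(n,u,v):
    p=camera_params(n);E=np.array(p["extrinsics"]);R=E[:3,:3];c=-R.T@E[:3,3]
    return c,R.T@np.array([(u-p["cx"])/p["fx"],-(v-p["cy"])/p["fy"],-1.])
def onz(n,u,v,z):
    c,d=ray(n,u,v);return c+d*(z-c[2])/d[2]
def tri(a,b):
    (c1,d1),(c2,d2)=ray("top",*a),ray("side",*b)
    t=np.linalg.lstsq(np.c_[d1,-d2],c2-c1,rcond=None)[0];p,q=c1+t[0]*d1,c2+t[1]*d2
    return (p+q)/2,np.linalg.norm(p-q)
def proj(n,P):
    p=camera_params(n);x=np.array(p["extrinsics"])@np.r_[P,1];return np.array([p["cx"]-p["fx"]*x[0]/x[2],p["cy"]+p["fy"]*x[1]/x[2]])
E
python3 - <<'E'
from h import *
def blobs(m,mn):
    n,l,s,c=cv2.connectedComponentsWithStats(m.astype(np.uint8)*255);return [(s[i].tolist(),c[i].round(1).tolist()) for i in range(1,n) if s[i,4]>=mn]
for n,box in(("top",(130,300,170,420)),("side",(150,384,100,340))):
    im=cv2.imread(f"pics/{n}0.png");h=cv2.cvtColor(im,cv2.COLOR_BGR2HSV);r=np.zeros(h.shape[:2],bool);r[box[0]:box[1],box[2]:box[3]]=1
    print(n,"grey",blobs(r&(h[...,1]<70)&(h[...,2]>60),20))
    br=r&(h[...,0]>12)&(h[...,0]<26)&(h[...,1]>140)&(h[...,2]>90); print("brass",blobs(br,30))
    y0,y1,x0,x1=box; c=cv2.resize(im[y0:y1,x0:x1],None,fx=2.4 if n=="side" else 3,fy=2.4 if n=="side" else 3,interpolation=cv2.INTER_CUBIC); cv2.imwrite(f"pics/{n}crop.png",c)
E
```

```text
top grey [([321, 149, 30, 26, 574], [336.9, 161.3]), ([203, 166, 33, 40, 752], [218.6, 185.3]), ([354, 222, 41, 43, 895], [375.0, 244.1]), ([268, 268, 13, 14, 146], [274.2, 274.6]), ([346, 270, 20, 27, 102], [355.6, 282.7])]
brass [([248, 161, 106, 79, 3206], [297.9, 202.8])]
side grey [([237, 181, 36, 16, 289], [255.3, 189.1]), ([160, 208, 15, 15, 183], [166.8, 215.0]), ([292, 283, 32, 35, 830], [307.4, 301.3]), ([110, 312, 34, 22, 206], [126.8, 322.1]), ([188, 330, 52, 48, 1455], [213.2, 355.8]), ([144, 333, 37, 20, 169], [162.5, 342.6])]
brass [([227, 192, 10, 36, 79], [231.3, 209.0]), ([216, 192, 67, 106, 3290], [245.7, 248.4]), ([252, 241, 6, 10, 46], [254.6, 245.4]), ([212, 258, 9, 35, 88], [216.1, 274.6])]
```

View pics/topcrop.png

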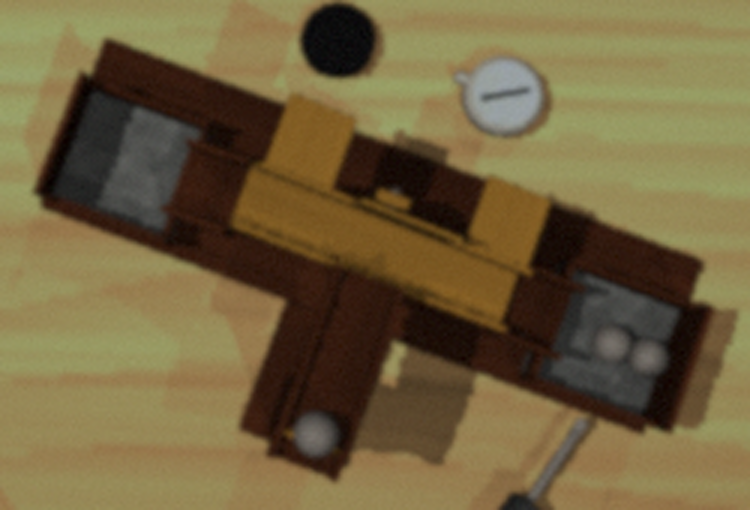

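View pics/sidecrop.png

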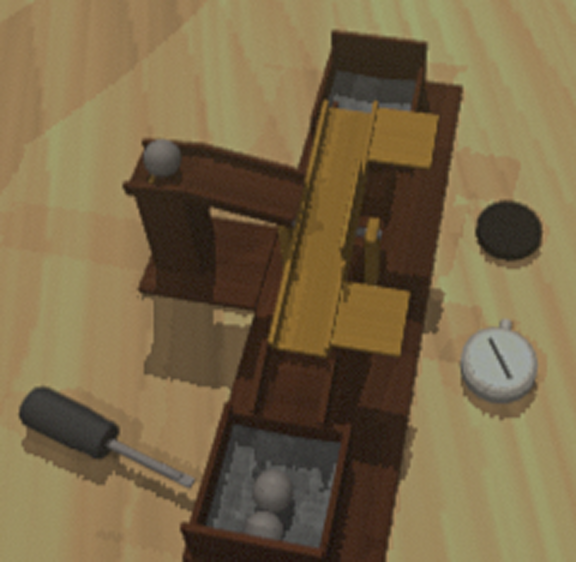

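```bash
python3 - <<'E'
from h import *
T=lambda x,y:(170+x/3-.33,130+y/3-.33); S=lambda x,y:(100+x/2.4-.3,150+y/2.4-.3)
P={}
for n,a,b,z in(("ball",(317,435),(161,158),.113),("padL",(312,142),(404,138),.102),("padR",(509,221),(372,320),.071)):
    p,g=tri(T(*a),S(*b));P[n]=p=onz("top",*T(*a),z);print(n,"tri",tri(T(*a),S(*b)),"onz",p.round(4),onz("side",*S(*b),z).round(4))
# outer base corners (z~.046 walls far edges), yaw from felt/tray
for n,a in(("far edge L",(108,40)),("far edge R",(703,262))): print(n,onz("top",*T(*a),.046).round(4))
v=P["padL"]-P["padR"];yaw=np.arctan2(-v[0],v[1]);print("yaw pads",np.degrees(yaw))
R=lambda a:np.array([[np.cos(a),-np.sin(a)],[np.sin(a),np.cos(a)]])
m=(P["padL"]+P["padR"])[:2]/2
v2=m-P["ball"][:2];print("yaw ball-mid",np.degrees(np.arctan2(v2[1],v2[0])),"len(0.147)",np.linalg.norm(v2),"pads sep (.122ish)",np.linalg.norm(v[:2]))
for y in(np.arctan2(v2[1],v2[0]),):
    print("pivot from pads",m-R(y)@[.042,0],"from ball",P["ball"][:2]+R(y)@[.105,0])
s=bot.sense();from scipy.spatial.transform import Rotation as Ro
q=s["eef_rot"];print(Ro.from_quat(np.r_[q[1:],q[0]]).as_matrix().round(3))
E
```

```text
ball tri (array([ 0.44840703, -0.01027851,  0.11306174]), np.float64(0.00160395169900307)) onz [ 0.4476 -0.0103  0.113 ] [ 0.4492 -0.0103  0.113 ]
padL tri (array([ 0.60541925, -0.00477045,  0.09821439]), np.float64(0.0027212658476940712)) onz [ 0.6036 -0.0045  0.102 ] [ 0.6062 -0.0078  0.102 ]
padR tri (array([ 0.56678395, -0.11957948,  0.0693259 ]), np.float64(0.0021063282511901084)) onz [ 0.5656 -0.1191  0.071 ] [ 0.5677 -0.1205  0.071 ]
far edge L [0.6683 0.1155 0.046 ]
far edge R [ 0.5464 -0.2389  0.046 ]
yaw pads -18.310682307514384
yaw ball-mid -20.59989127879798 len(0.147) 0.1463655765817152 pads sep (.122ish) 0.12078921528338525
pivot from pads [ 0.54528412 -0.04703513] from ball [ 0.54587797 -0.04725834]
[[ 0.355  0.935 -0.   ]
 [ 0.935 -0.355 -0.001]
 [-0.002  0.    -1.   ]]
```

Everything agrees: pivot is at about (0.546, -0.0465), yaw is about -19°, and the left pad is at about (0.606, -0.003). The tool x axis is already nearly along rig y. Next I move over the left pad with the fingers shut.

Call:
{"api": "send_rows", "payload": {
  "plan": [
    {"dx": -0.0257, "dy": 0.0316, "grip": 0, "wz": -1.8},
    {"dx": -0.0257, "dy": 0.0316, "grip": 0},
    {"dx": -0.0257, "dy": 0.0316, "grip": 0},
    {"dx": -0.0257, "dy": 0.0316, "grip": 0},
    {"dx": -0.0257, "dy": 0.0316, "grip": 0},
    {"dx": -0.0257, "dy": 0.0316, "grip": 0},
    {"dx": -0.0257, "dy": 0.0316, "grip": 0},
    {"dx": -0.0257, "dy": 0.0316, "grip": 0}
  ]
}}

```text
schema error: expected keys dx, dy, dz, wx, wy, wz, grip
```

Call:
{"api": "send_rows", "payload": {
  "plan": [
    {"dx": -0.0257, "dy": 0.0316, "grip": 0},
    {"dx": -0.0257, "dy": 0.0316, "grip": 0},
    {"dx": -0.0257, "dy": 0.0316, "grip": 0},
    {"dx": -0.0257, "dy": 0.0316, "grip": 0},
    {"dx": -0.0257, "dy": 0.0316, "grip": 0},
    {"dx": -0.0257, "dy": 0.0316, "grip": 0},
    {"grip": 0},
    {"grip": 0}
  ]
}}

```text
schema error: expected keys dx, dy, dz, wx, wy, wz, grip
```

Call:
{"api": "send_rows", "payload": {
  "plan": [
    {"dx": -0.0257, "dy": 0.0316, "dz": 0, "wx": 0, "wy": 0, "wz": -1.8, "grip": 0},
    {"dx": -0.0257, "dy": 0.0316, "dz": 0, "wx": 0, "wy": 0, "wz": 0, "grip": 0},
    {"dx": -0.0257, "dy": 0.0316, "dz": 0, "wx": 0, "wy": 0, "wz": 0, "grip": 0},
    {"dx": -0.0257, "dy": 0.0316, "dz": 0, "wx": 0, "wy": 0, "wz": 0, "grip": 0},
    {"dx": -0.0257, "dy": 0.0316, "dz": 0, "wx": 0, "wy": 0, "wz": 0, "grip": 0},
    {"dx": -0.0257, "dy": 0.0316, "dz": 0, "wx": 0, "wy": 0, "wz": 0, "grip": 0},
    {"dx": -0.0257, "dy": 0.0316, "dz": 0, "wx": 0, "wy": 0, "wz": 0, "grip": 0},
    {"dx": -0.0257, "dy": 0.0316, "dz": 0, "wx": 0, "wy": 0, "wz": 0, "grip": 0}
  ]
}}

```text
t: 0.77
tool_pos: [0.4065, 0.3539, 0.2247]
eef_rot: [-0.001, 0.808, 0.589, -0.004]
wrist_force: [0.6, -0.1, -0.0]
grip_width: 0.0002
```

Call:
{"api": "send_rows", "payload": {
  "plan": [
    {"dx": -0.0257, "dy": 0.0316, "dz": 0, "wx": 0, "wy": 0, "wz": 0, "grip": 0},
    {"dx": -0.0257, "dy": 0.0316, "dz": 0, "wx": 0, "wy": 0, "wz": 0, "grip": 0},
    {"dx": -0.0257, "dy": 0.0316, "dz": 0, "wx": 0, "wy": 0, "wz": 0, "grip": 0},
    {"dx": -0.0257, "dy": 0.0316, "dz": 0, "wx": 0, "wy": 0, "wz": 0, "grip": 0},
    {"dx": -0.0257, "dy": 0.0316, "dz": 0, "wx": 0, "wy": 0, "wz": 0, "grip": 0},
    {"dx": -0.0257, "dy": 0.0316, "dz": 0, "wx": 0, "wy": 0, "wz": 0, "grip": 0},
    {"dx": 0, "dy": 0, "dz": 0, "wx": 0, "wy": 0, "wz": 0, "grip": 0}
  ]
}}

```text
t: 1.35
tool_pos: [0.5437, 0.1333, 0.2234]
eef_rot: [0.001, 0.811, 0.585, -0.006]
wrist_force: [0.1, -1.5, -0.1]
grip_width: 0.0001
```

```bash
cat >> h.py <<'E'
from scipy.spatial.transform import Rotation as Ro
PIV=np.array([.5463,-.0463]);YAW=np.radians(-19);RR=np.array([[np.cos(YAW),-np.sin(YAW)],[np.sin(YAW),np.cos(YAW)]])
def go(xr,yr,z):
    s=bot.sense();q=s["eef_rot"];R=Ro.from_quat(np.r_[q[1:],q[0]]).as_matrix();g=np.r_[PIV+RR@[xr,yr],z]
    print("t",s["t"],"tcp",s["tool_pos"].round(4),"rig",(RR.T@(s["tool_pos"][:2]-PIV)).round(4),"F",s["wrist_force"].round(1),"w",round(s["grip_width"],4))
    print("tool in rig\n",(np.block([[RR.T,np.zeros((2,1))],[0,0,1]])@R).round(3));print("delta tool",(R.T@(g-s["tool_pos"])).round(4))
E
python3 -c "
from h import *
go(.044,.062,.125)"
```

```text
t 1.35 tcp [0.5437 0.1333 0.2234] rig [-0.0609  0.1689] F [ 0.1 -1.5 -0.1] w 0.0001
tool in rig
 [[-0.011  1.    -0.005]
 [ 1.     0.011 -0.01 ]
 [-0.01  -0.005 -1.   ]]
delta tool [-0.1071  0.1043  0.0989]
```

Call:
{"api": "send_rows", "payload": {
  "plan": [
    {"dx": -0.025, "dy": 0.025, "dz": 0, "wx": 0, "wy": 0, "wz": 0, "grip": 0},
    {"dx": -0.025, "dy": 0.025, "dz": 0.01, "wx": 0, "wy": 0, "wz": 0, "grip": 0},
    {"dx": -0.025, "dy": 0.025, "dz": 0.02, "wx": 0, "wy": 0, "wz": 0, "grip": 0},
    {"dx": -0.02, "dy": 0.02, "dz": 0.02, "wx": 0, "wy": 0, "wz": 0, "grip": 0},
    {"dx": -0.01, "dy": 0.01, "dz": 0.02, "wx": 0, "wy": 0, "wz": 0, "grip": 0},
    {"dx": 0, "dy": 0, "dz": 0.01, "wx": 0, "wy": 0, "wz": 0, "grip": 0},
    {"dx": 0, "dy": 0, "dz": 0, "wx": 0, "wy": 0, "wz": 0, "grip": 0}
  ]
}}

```text
t: 1.93
tool_pos: [0.6109, -0.0047, 0.1393]
eef_rot: [0.001, 0.812, 0.583, -0.006]
wrist_force: [-0.1, 1.3, 0.3]
grip_width: 0.0003
```

```bash
python3 -c "
from h import *
go(.044,.062,.11)"
```

```text
t 1.9333 tcp [ 0.6109 -0.0047  0.1393] rig [0.0476 0.0604] F [-0.1  1.3  0.3] w 0.0003
tool in rig
 [[-0.007  1.    -0.005]
 [ 1.     0.007 -0.01 ]
 [-0.01  -0.005 -1.   ]]
delta tool [ 0.002  -0.0034  0.0293]
```

Call:
{"api": "send_rows", "payload": {
  "plan": [
    {"dx": 0.002, "dy": -0.003, "dz": 0.01, "wx": 0, "wy": 0, "wz": 0, "grip": 0},
    {"dx": 0, "dy": 0, "dz": 0.01, "wx": 0, "wy": 0, "wz": 0, "grip": 0},
    {"dx": 0, "dy": 0, "dz": 0.006, "wx": 0, "wy": 0, "wz": 0, "grip": 0},
    {"dx": 0, "dy": 0, "dz": 0.005, "wx": 0, "wy": 0, "wz": 0, "grip": 0},
    {"dx": 0, "dy": 0, "dz": 0.005, "wx": 0, "wy": 0, "wz": 0, "grip": 0},
    {"dx": 0, "dy": 0, "dz": 0.005, "wx": 0, "wy": 0, "wz": 0, "grip": 0},
    {"dx": 0, "dy": 0, "dz": 0.005, "wx": 0, "wy": 0, "wz": 0, "grip": 0}
  ]
}}

```text
t: 2.52
tool_pos: [0.609, 0.0045, 0.0939]
eef_rot: [0.0, 0.81, 0.586, -0.003]
wrist_force: [0.9, 0.5, 2.2]
grip_width: 0.0001
```

Call:
{"api": "send_rows", "payload": {
  "plan": [
    {"dx": 0, "dy": 0, "dz": 0.005, "wx": 0, "wy": 0, "wz": 0, "grip": 0},
    {"dx": 0, "dy": 0, "dz": 0.005, "wx": 0, "wy": 0, "wz": 0, "grip": 0},
    {"dx": 0, "dy": 0, "dz": 0, "wx": 0, "wy": 0, "wz": 0, "grip": 0}
  ]
}}

```text
t: 2.77
tool_pos: [0.6093, 0.0052, 0.0828]
eef_rot: [0.0, 0.81, 0.586, -0.003]
wrist_force: [0.6, 0.9, -0.3]
grip_width: -0.0002
```

```bash
python3 -c "
from h import *
go(.043,.062,.074)"
```

```text
t 2.7667 tcp [0.6093 0.0052 0.0828] rig [0.0428 0.0693] F [ 0.6  0.9 -0.3] w -0.0002
tool in rig
 [[-0.014  1.    -0.003]
 [ 1.     0.014 -0.005]
 [-0.005 -0.003 -1.   ]]
delta tool [-0.0072  0.0001  0.0088]
```

Call:
{"api": "send_rows", "payload": {
  "plan": [
    {"dx": -0.005, "dy": 0, "dz": 0.003, "wx": 0, "wy": 0, "wz": 0, "grip": 0},
    {"dx": 0, "dy": 0, "dz": 0.004, "wx": 0, "wy": 0, "wz": 0, "grip": 0},
    {"dx": 0, "dy": 0, "dz": 0.003, "wx": 0, "wy": 0, "wz": 0, "grip": 0}
  ]
}}

```text
t: 3.02
tool_pos: [0.6083, 0.0002, 0.0728]
eef_rot: [0.001, 0.81, 0.586, -0.002]
wrist_force: [-2.0, 4.0, 20.9]
grip_width: -0.0002
```

Call:
{"api": "send_rows", "payload": {
  "plan": [
    {"dx": 0, "dy": 0, "dz": 0.003, "wx": 0, "wy": 0, "wz": 0, "grip": 0}
  ]
}}

```text
t: 3.1
tool_pos: [0.6086, 0.0002, 0.0718]
eef_rot: [0.001, 0.81, 0.586, -0.001]
wrist_force: [-15.8, 2.9, 60.6]
grip_width: -0.0002
```

Call:
{"api": "send_rows", "payload": {
  "plan": [
    {"dx": 0, "dy": 0, "dz": 0.002, "wx": 0, "wy": 0, "wz": 0, "grip": 0}
  ]
}}

```text
t: 3.18
tool_pos: [0.6085, 0.0003, 0.0725]
eef_rot: [0.001, 0.81, 0.586, -0.001]
wrist_force: [-11.0, 2.5, 33.9]
grip_width: 0.0001
```

The gate is at its stop: the force rose sharply at TCP z 0.072. I lift straight up and look.

Call:
{"api": "send_rows", "payload": {
  "plan": [
    {"dx": 0, "dy": 0, "dz": -0.005, "wx": 0, "wy": 0, "wz": 0, "grip": 0},
    {"dx": 0, "dy": 0, "dz": -0.015, "wx": 0, "wy": 0, "wz": 0, "grip": 0},
    {"dx": 0, "dy": 0, "dz": -0.03, "wx": 0, "wy": 0, "wz": 0, "grip": 0},
    {"dx": 0, "dy": 0, "dz": -0.035, "wx": 0, "wy": 0, "wz": 0, "grip": 0},
    {"dx": 0, "dy": 0, "dz": -0.035, "wx": 0, "wy": 0, "wz": 0, "grip": 0},
    {"dx": 0, "dy": 0, "dz": -0.03, "wx": 0, "wy": 0, "wz": 0, "grip": 0},
    {"dx": 0, "dy": 0, "dz": 0, "wx": 0, "wy": 0, "wz": 0, "grip": 0}
  ]
}}

```text
t: 3.77
tool_pos: [0.6058, -0.0021, 0.2269]
eef_rot: [-0.0, 0.811, 0.585, -0.004]
wrist_force: [1.0, -0.2, 0.8]
grip_width: 0.0001
```

```bash
python3 -c "
from h import *
im=get_image('side');cv2.imwrite('pics/side1.png',cv2.resize(im[130:384,90:340],None,fx=2.3,fy=2.3))
go(-.155,0,.2)
for y,z in((.062,.071),(-.062,.102)): print(proj('side',np.r_[PIV+RR@[.042,y],z]))"
```

```text
t 3.8167 tcp [ 0.6048 -0.0022  0.2245] rig [0.041  0.0608] F [ 0.2  0.2 -0.1] w -0.0001
tool in rig
 [[-0.01   1.    -0.008]
 [ 1.     0.01  -0.007]
 [-0.007 -0.008 -1.   ]]
delta tool [-0.0587 -0.1964  0.0265]
[266.9240542  216.40262978]
[253.16319358 270.63264559]
```

View pics/side1.png

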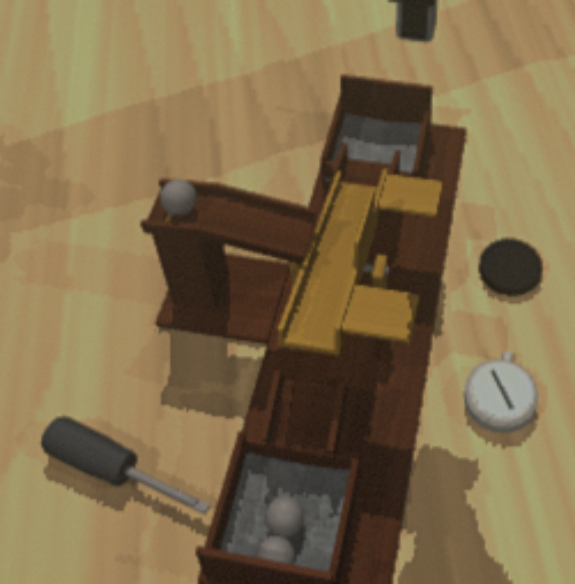

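The gate now slopes left: the left pad is at about (268,215) px against (267,216) expected for the left stop, and the ball is still on the ledge. Next I tilt the tool 20° so the tip reaches behind the ball, since straight down it would be short of reach, and move back.

Call:
{"api": "send_rows", "payload": {
  "plan": [
    {"dx": -0.02, "dy": 0, "dz": 0, "wx": 7, "wy": 0, "wz": 0, "grip": 0},
    {"dx": -0.02, "dy": 0, "dz": 0, "wx": 7, "wy": 0, "wz": 0, "grip": 0},
    {"dx": -0.02, "dy": 0, "dz": 0, "wx": 7, "wy": 0, "wz": 0, "grip": 0},
    {"dx": 0, "dy": -0.02, "dz": 0.007, "wx": 0, "wy": 0, "wz": 0, "grip": 0},
    {"dx": 0, "dy": -0.03, "dz": 0.011, "wx": 0, "wy": 0, "wz": 0, "grip": 0},
    {"dx": 0, "dy": -0.03, "dz": 0.011, "wx": 0, "wy": 0, "wz": 0, "grip": 0},
    {"dx": 0, "dy": -0.03, "dz": 0.011, "wx": 0, "wy": 0, "wz": 0, "grip": 0},
    {"dx": 0, "dy": 0, "dz": 0, "wx": 0, "wy": 0, "wz": 0, "grip": 0}
  ]
}}

```text
t: 4.48
tool_pos: [0.4648, -0.0242, 0.212]
eef_rot: [-0.166, 0.794, 0.57, -0.128]
wrist_force: [0.2, 0.2, -0.5]
grip_width: -0.0002
```

```bash
python3 -c "
from h import *
go(-.153,.001,.2)"
```

```text
t 4.4833 tcp [ 0.4648 -0.0242  0.212 ] rig [-0.0843 -0.0057] F [ 0.2  0.2 -0.5] w -0.0002
tool in rig
 [[-0.01   0.912 -0.41 ]
 [ 1.     0.003 -0.017]
 [-0.015 -0.41  -0.912]]
delta tool [ 0.0075 -0.0577  0.039 ]
```

Call:
{"api": "send_rows", "payload": {
  "plan": [
    {"dx": 0.004, "dy": -0.02, "dz": 0.012, "wx": -2, "wy": 0, "wz": 0, "grip": 0},
    {"dx": 0.003, "dy": -0.025, "dz": 0.012, "wx": -1, "wy": 0, "wz": 0, "grip": 0},
    {"dx": 0, "dy": -0.017, "dz": 0.01, "wx": 0, "wy": 0, "wz": 0, "grip": 0},
    {"dx": 0, "dy": 0, "dz": 0, "wx": 0, "wy": 0, "wz": 0, "grip": 0}
  ]
}}

```text
t: 4.82
tool_pos: [0.3936, 0.0045, 0.1991]
eef_rot: [-0.146, 0.798, 0.572, -0.117]
wrist_force: [-0.1, -0.2, 0.4]
grip_width: -0.0001
```

```bash
python3 -c "
from h import *
go(-.153,.001,.115)"
```

```text
t 4.8167 tcp [0.3936 0.0045 0.1991] rig [-0.1609 -0.0017] F [-0.1 -0.2  0.4] w -0.0001
tool in rig
 [[-0.008  0.93  -0.368]
 [ 1.     0.001 -0.02 ]
 [-0.019 -0.368 -0.93 ]]
delta tool [0.0042 0.0383 0.0753]
```

Call:
{"api": "send_rows", "payload": {
  "plan": [
    {"dx": 0.003, "dy": 0.0074, "dz": 0.0186, "wx": 0, "wy": 0, "wz": 0, "grip": 0},
    {"dx": 0.001, "dy": 0.0074, "dz": 0.0186, "wx": 0, "wy": 0, "wz": 0, "grip": 0},
    {"dx": 0, "dy": 0.0074, "dz": 0.0186, "wx": 0, "wy": 0, "wz": 0, "grip": 0},
    {"dx": 0, "dy": 0.0074, "dz": 0.0186, "wx": 0, "wy": 0, "wz": 0, "grip": 0},
    {"dx": 0, "dy": 0, "dz": 0, "wx": 0, "wy": 0, "wz": 0, "grip": 0}
  ]
}}

```text
t: 5.23
tool_pos: [0.3943, 0.006, 0.1143]
eef_rot: [-0.146, 0.798, 0.572, -0.117]
wrist_force: [-0.7, -0.0, 0.6]
grip_width: -0.0001
```

```bash
python3 -c "
from h import *
im=get_image('top');cv2.imwrite('pics/top1.png',cv2.resize(im[130:330,170:420],None,fx=3,fy=3))
go(-.135,.001,.115);print(proj('top',bot.sense()['tool_pos']))"
```

```text
t 5.2833 tcp [0.3947 0.006  0.1156] rig [-1.604e-01  1.000e-04] F [-0.7  0.4  0.8] w 0.0003
tool in rig
 [[-0.008  0.93  -0.367]
 [ 1.     0.    -0.021]
 [-0.02  -0.367 -0.93 ]]
delta tool [ 0.0007  0.0239 -0.0088]
[264.12898574 308.96974973]
```

View pics/top1.png

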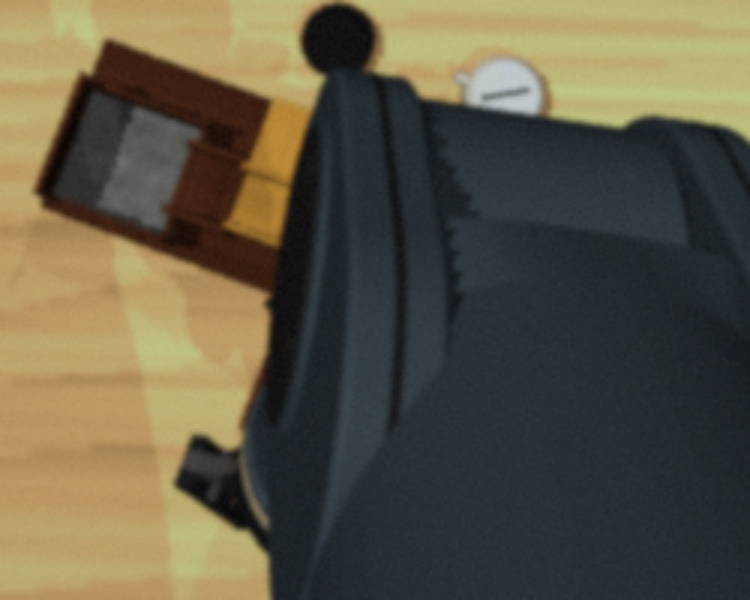

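The top view is blocked by the raised arm, but the finger pose is as planned. I move up close behind the ball.

Call:
{"api": "send_rows", "payload": {
  "plan": [
    {"dx": 0.001, "dy": 0.009, "dz": -0.0035, "wx": 0, "wy": 0, "wz": 0, "grip": 0},
    {"dx": 0, "dy": 0.009, "dz": -0.0035, "wx": 0, "wy": 0, "wz": 0, "grip": 0},
    {"dx": 0, "dy": 0.004, "dz": -0.0016, "wx": 0, "wy": 0, "wz": 0, "grip": 0},
    {"dx": 0, "dy": 0, "dz": 0, "wx": 0, "wy": 0, "wz": 0, "grip": 0}
  ]
}}

```text
t: 5.62
tool_pos: [0.4217, -0.002, 0.1175]
eef_rot: [-0.145, 0.799, 0.572, -0.116]
wrist_force: [-0.2, -0.5, 0.0]
grip_width: -0.0001
```

```bash
python3 -c "
from h import *
im=get_image('side');cv2.imwrite('pics/side2.png',cv2.resize(im[130:330,100:300],None,fx=3,fy=3))
go(-.129,.001,.115)"
```

```text
t 5.6667 tcp [ 0.4214 -0.0019  0.1175] rig [-0.1325  0.0013] F [ 1.6 -0.3  0.1] w 0.0004
tool in rig
 [[-0.007  0.931 -0.365]
 [ 1.    -0.001 -0.02 ]
 [-0.019 -0.365 -0.931]]
delta tool [-0.0003  0.0042  0.0011]
```

View pics/side2.png

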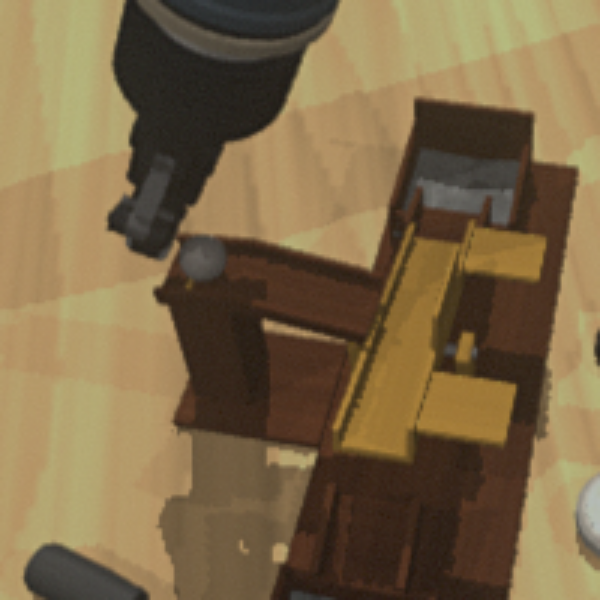

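Side view: fingertip at crop (150,250), just short of the ball at crop (203,258), and the gate is still over to the left. I check the lateral alignment numerically.

```bash
python3 -c "
from h import *
s=bot.sense();q=s['eef_rot'];R=Ro.from_quat(np.r_[q[1:],q[0]]).as_matrix();t=s['tool_pos']
f=lambda P:((proj('side',P)-[100,130])*3).round(0)
print('tcp',f(t)); 
for a in(-.0145,.0145):
  for b in(-.011,.011): print(a,b,f(t+R@[a,b,0]))
print('ball exp',f(np.r_[PIV+RR@[-.105,0],.113]),'y+4',f(np.r_[PIV+RR@[-.105,.004],.113]),'x+4',f(np.r_[PIV+RR@[-.101,.0],.113]))"
```

```text
tcp [143. 245.]
-0.0145 -0.011 [112. 258.]
-0.0145 0.011 [154. 274.]
0.0145 -0.011 [133. 216.]
0.0145 0.011 [174. 231.]
ball exp [196. 260.] y+4 [199. 254.] x+4 [204. 261.]
```

Call:
{"api": "send_rows", "payload": {
  "plan": [
    {"dx": -0.0015, "dy": 0.004, "dz": 0.0008, "wx": 0, "wy": 0, "wz": 0, "grip": 0},
    {"dx": 0, "dy": 0.0047, "dz": -0.0018, "wx": 0, "wy": 0, "wz": 0, "grip": 0},
    {"dx": 0, "dy": 0.0047, "dz": -0.0018, "wx": 0, "wy": 0, "wz": 0, "grip": 0},
    {"dx": 0, "dy": 0.0047, "dz": -0.0018, "wx": 0, "wy": 0, "wz": 0, "grip": 0}
  ]
}}

```text
t: 6.0
tool_pos: [0.4389, -0.0096, 0.1164]
eef_rot: [-0.145, 0.799, 0.572, -0.116]
wrist_force: [-0.5, -0.5, 0.7]
grip_width: 0.0
```

```bash
python3 -c "
from h import *
im=get_image('side');cv2.imwrite('pics/side3.png',cv2.resize(im[130:330,100:300],None,fx=3,fy=3))
go(-.108,.0,.116)"
```

```text
t 6.05 tcp [ 0.4401 -0.01    0.1163] rig [-0.1122 -0.0002] F [ 0.6 -0.4  0.7] w 0.0002
tool in rig
 [[-0.007  0.932 -0.364]
 [ 1.    -0.    -0.02 ]
 [-0.019 -0.364 -0.931]]
delta tool [ 0.0002  0.004  -0.0013]
```

View pics/side3.png

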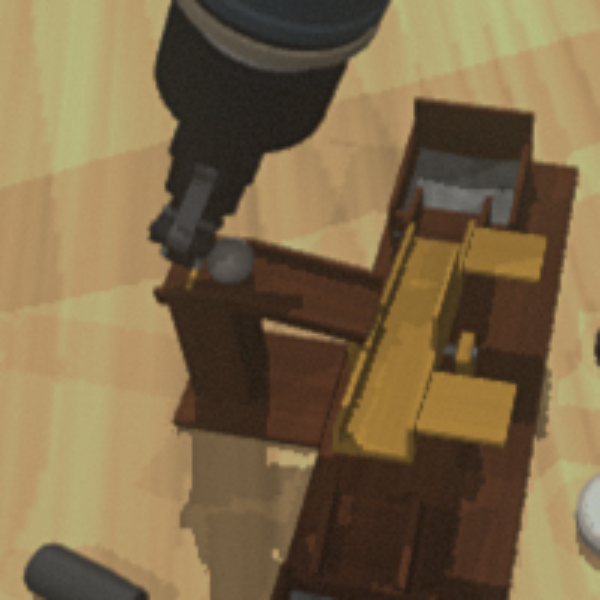

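The ball is at crop (230,261), pushed about 13.5 mm, so it needs about 7 mm more.

Call:
{"api": "send_rows", "payload": {
  "plan": [
    {"dx": 0, "dy": 0.0045, "dz": -0.0017, "wx": 0, "wy": 0, "wz": 0, "grip": 0},
    {"dx": 0, "dy": 0.004, "dz": -0.0015, "wx": 0, "wy": 0, "wz": 0, "grip": 0}
  ]
}}

```text
t: 6.22
tool_pos: [0.4492, -0.013, 0.1162]
eef_rot: [-0.145, 0.799, 0.572, -0.115]
wrist_force: [0.2, 0.1, 0.1]
grip_width: -0.0
```

```bash
cat >> h.py <<'E'
def balls():
    im=get_image('side');h=cv2.cvtColor(im,cv2.COLOR_BGR2HSV);d=cv2.absdiff(im,cv2.imread('pics/side0.png')).max(2)
    m=((h[...,1]<80)&(h[...,2]>75)&(h[...,2]<220)).astype(np.uint8);m[:150]=0;m[:,:150]=0;m[:,290:]=0
    n,l,s,c=cv2.connectedComponentsWithStats(m);print([(s[i].tolist(),c[i].round(1).tolist()) for i in range(1,n) if s[i,4]>40]);return im
E
python3 -c "
from h import *
im=balls();cv2.imwrite('pics/side4.png',cv2.resize(im[130:330,100:300],None,fx=3,fy=3))
go(-.104,.0,.116)"
```

```text
[([187, 150, 34, 5, 82], [201.2, 151.3]), ([238, 189, 33, 16, 271], [255.2, 196.2]), ([179, 213, 13, 12, 112], [185.5, 218.8]), ([150, 334, 31, 20, 150], [164.6, 343.6]), ([206, 349, 15, 14, 158], [212.6, 355.4]), ([205, 366, 11, 8, 41], [209.9, 369.7])]
t 6.2667 tcp [ 0.45   -0.0133  0.1161] rig [-1.018e-01 -1.000e-04] F [ 0.5  0.2 -0.3] w 0.0005
tool in rig
 [[-0.007  0.932 -0.363]
 [ 1.    -0.    -0.02 ]
 [-0.019 -0.363 -0.932]]
delta tool [ 0.0001 -0.002   0.0009]
```

Call:
{"api": "send_rows", "payload": {
  "plan": [
    {"dx": 0, "dy": 0, "dz": 0, "wx": 0, "wy": 0, "wz": 0, "grip": 0},
    {"dx": 0, "dy": 0, "dz": 0, "wx": 0, "wy": 0, "wz": 0, "grip": 0}
  ]
}}

```text
t: 6.43
tool_pos: [0.4505, -0.0134, 0.1159]
eef_rot: [-0.145, 0.799, 0.572, -0.115]
wrist_force: [-0.8, -0.1, -0.3]
grip_width: -0.0001
```

```bash
python3 -c "
from h import *
balls()"
```

```text
[([188, 150, 32, 5, 97], [202.6, 151.4]), ([239, 189, 33, 16, 271], [255.3, 196.2]), ([208, 218, 15, 15, 165], [215.0, 224.9]), ([150, 334, 31, 20, 147], [164.6, 343.6]), ([206, 348, 14, 15, 159], [212.6, 355.2]), ([205, 366, 10, 8, 45], [209.6, 369.8])]
```

The ball is rolling down the chute by itself. I back the finger off along rig -x, then up, and let the ball run.

Call:
{"api": "send_rows", "payload": {
  "plan": [
    {"dx": 0, "dy": -0.012, "dz": 0.0, "wx": 0, "wy": 0, "wz": 0, "grip": 0},
    {"dx": 0, "dy": -0.015, "dz": 0.003, "wx": 0, "wy": 0, "wz": 0, "grip": 0},
    {"dx": 0, "dy": -0.015, "dz": 0.003, "wx": 0, "wy": 0, "wz": 0, "grip": 0},
    {"dx": 0, "dy": -0.01, "dz": -0.02, "wx": 0, "wy": 0, "wz": 0, "grip": 0},
    {"dx": 0, "dy": -0.01, "dz": -0.025, "wx": 0, "wy": 0, "wz": 0, "grip": 0},
    {"dx": 0, "dy": -0.005, "dz": -0.025, "wx": 0, "wy": 0, "wz": 0, "grip": 0},
    {"dx": 0.02, "dy": 0, "dz": -0.02, "wx": 0, "wy": 0, "wz": 0, "grip": 0},
    {"dx": 0.03, "dy": 0, "dz": -0.01, "wx": 0, "wy": 0, "wz": 0, "grip": 0}
  ]
}}

```text
t: 7.15
tool_pos: [0.4275, 0.0434, 0.2313]
eef_rot: [-0.147, 0.801, 0.568, -0.12]
wrist_force: [1.0, 0.2, -0.5]
grip_width: -0.0002
```

Call:
{"api": "send_rows", "payload": {
  "plan": [
    {"dx": 0.035, "dy": 0, "dz": 0, "wx": 0, "wy": 0, "wz": 0, "grip": 0},
    {"dx": 0.035, "dy": 0, "dz": 0, "wx": 0, "wy": 0, "wz": 0, "grip": 0},
    {"dx": 0.035, "dy": 0, "dz": 0, "wx": 0, "wy": 0, "wz": 0, "grip": 0},
    {"dx": 0.035, "dy": 0, "dz": 0, "wx": 0, "wy": 0, "wz": 0, "grip": 0},
    {"dx": 0.035, "dy": 0, "dz": 0, "wx": 0, "wy": 0, "wz": 0, "grip": 0},
    {"dx": 0, "dy": 0, "dz": 0, "wx": 0, "wy": 0, "wz": 0, "grip": 0},
    {"dx": 0, "dy": 0, "dz": 0, "wx": 0, "wy": 0, "wz": 0, "grip": 0}
  ]
}}

```text
t: 7.73
tool_pos: [0.481, 0.2224, 0.2329]
eef_rot: [-0.148, 0.799, 0.57, -0.117]
wrist_force: [-0.4, -0.8, 0.2]
grip_width: 0.0
```

```bash
python3 -c "
from h import *
a=get_image('top')[120:330,160:420];b=get_image('side')[140:384,90:340]
cv2.imwrite('pics/end.png',cv2.resize(np.hstack([cv2.resize(a,(300,244)),b]),None,fx=1.45,fy=1.45))
go(0,0,.2)"
```

```text
t 7.8333 tcp [0.4808 0.2218 0.233 ] rig [-0.1492  0.2322] F [ 0.6 -0.3  0.3] w 0.0002
tool in rig
 [[-0.003  0.929 -0.37 ]
 [ 1.    -0.004 -0.019]
 [-0.019 -0.37  -0.929]]
delta tool [-0.232   0.1517 -0.0203]
```

View pics/end.png

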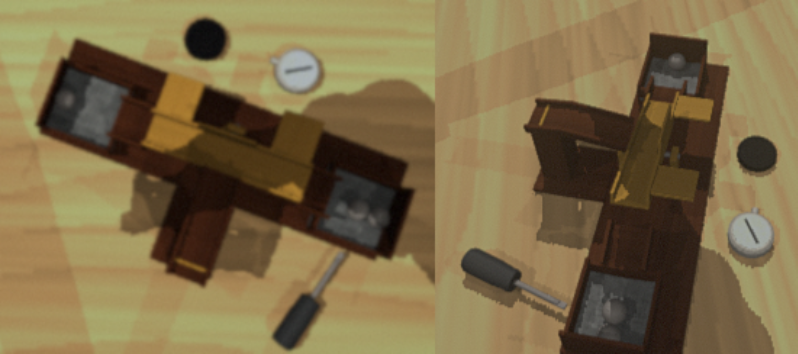

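Top view: the ball is in the left tray at (67,99), the ledge is empty, two balls are still in the right tray, and the bystanders are unmoved. I wait briefly for it to settle, then hand in.

Call:
{"api": "send_rows", "payload": {
  "plan": [
    {"dx": 0, "dy": 0, "dz": 0, "wx": 0, "wy": 0, "wz": 0, "grip": 0},
    {"dx": 0, "dy": 0, "dz": 0, "wx": 0, "wy": 0, "wz": 0, "grip": 0},
    {"dx": 0, "dy": 0, "dz": 0, "wx": 0, "wy": 0, "wz": 0, "grip": 0},
    {"dx": 0, "dy": 0, "dz": 0, "wx": 0, "wy": 0, "wz": 0, "grip": 0},
    {"dx": 0, "dy": 0, "dz": 0, "wx": 0, "wy": 0, "wz": 0, "grip": 0},
    {"dx": 0, "dy": 0, "dz": 0, "wx": 0, "wy": 0, "wz": 0, "grip": 0},
    {"dx": 0, "dy": 0, "dz": 0, "wx": 0, "wy": 0, "wz": 0, "grip": 0},
    {"dx": 0, "dy": 0, "dz": 0, "wx": 0, "wy": 0, "wz": 0, "grip": 0}
  ]
}}

```text
t: 8.5
tool_pos: [0.4802, 0.2158, 0.234]
eef_rot: [-0.147, 0.802, 0.567, -0.117]
wrist_force: [-0.2, -0.6, 1.0]
grip_width: -0.0
```

```bash
python3 -c "
from h import *
balls()
from bench import workorder
print(workorder.job_done())"
```

```text
[([252, 178, 9, 8, 62], [256.0, 181.5]), ([239, 189, 32, 16, 254], [255.4, 196.3]), ([150, 334, 31, 19, 152], [164.8, 343.6]), ([189, 335, 29, 37, 573], [202.1, 354.8])]
the job is handed in; nothing more can be done
None
```

The job is done and handed in at about 8.5 s. I pressed the left pad down with the shut fingertips until the gate hit its left stop. Then I pushed the waiting ball about 20 mm from behind, stopped once it was over the edge, and backed the arm away while it rolled on its own.

- **Final pictures:** The ball is in the left tray and the ledge is empty. The gate is still over to the left, both original balls are in the right tray, and the compass, disc and screwdriver look unmoved.
- **Pressing force:** The wrist force reached about 61 N when the gate hit its stop, well under the 120 N limit. It came from the fingertip, not the arm or gripper body, so the 40 N limit should not apply, though I could not check how that is measured.
- **Gate position:** After the press, the pads showed 2–5 pixels off the positions expected at the full left stop. I took that as camera error, because the force had risen sharply at the stop.
- **Ball position:** By camera the ball seemed up to about 5 mm from where the fingertip position implied, more than the stated 2 mm calibration. I checked the push from close by instead.
- **Last colour check:** Just before hand-in, it still found a ball-like patch in the left tray. It merged the two right-tray balls into one patch, so their count rests on the earlier picture.

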